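# Park the electrode in its storage pot

## Robot

A 7-joint arm with a two-finger parallel gripper is mounted at the origin on the work surface. World frame = base frame: x ahead of the robot, y to its left, z up, the work surface at z = 0. Lengths are in mm, angles in rad, forces in N, time in s.
With the tool pointing down it reaches from about 425 to 950 mm from the base axis. Payload 4.7 kg.
Tool frame: the origin (TCP) lies where the fingers leave the gripper's body, on its centre line; the fingertips stand env.tcp_to_tips ahead of it and the grasp point (between the pads) lies 54 mm ahead of it (env.tcp_to_tips is the distance from the TCP to the fingertips, in mm); y points along the fingers, x is the direction in which the jaws open and shut, and the axes are right-handed (so a half turn about y gives the same grasp; the last joint's range is limited). The gripper opens to 85 mm and grips with 20 to 120 N. Pads are 22 mm wide; open, the fingers measure 114 mm over their backs; the gripper's body (76 mm by 85 mm) begins 54 mm behind the grasp point. The pads swing forward as they close: fully open they stand 13 mm farther back than shut.
Start: joints at [1.289, 0.469, -0.049, 1.532, 0.024, 1.141, -0.082], TCP at [168.87, -653.547, 303.935] pointing down, gripper open.
Joint ranges: [-2.59, 2.59], [-0.33, 1.99], [-1.39, 1.29], [0.1, 2.45], [-1.04, 4.18], [0.21, 1.99], [-2.66, 2.66]. Speed limits (rad/s): [2.57, 2.57, 3.14, 3.14, 3.14, 3.14, 3.14].

## Interface

Orientations are given as a unit quaternion [w, x, y, z].
In Python, from station import env gives the robot as it stands.
- The arm moves only by the tool apply_moves, never from a script. Its argument "increments" is a list of rows, each an object of numbers: "jaw": the gripper command: -1 is shut, 1 is fully open, values between are in proportion; "tx", "ty", "tz": the shift along the world's x, y, z in mm; "turn": the turn about the world's z in degrees. A call has 1 to 5 rows; each row shifts and turns the commanded pose from where the row before left it; what a row does not reach is not made up. A row lasts 1/12 s, in which the tool goes at most 41.7 mm and 7.16 degrees, less where a joint would pass 70% of its speed; a pose out of reach is approached as far as the arm can. A call is refused whole if a number of a shift passes 41.7 or a number of a turn 7.16, either way. A call with a gripper value outside its range is refused whole. The fingers move at their own pace and stop on an object; the grip force is fixed at half the most. Time passes only in rows, so rows that do not move let the fingers close. It gives the time, the measured TCP pose, the force and the opening at its end, in the units of the state.
- env.get_state(): the state, without advancing time (a new reading comes with each control period).
- env.get_image(name): name is "side" or "top" or "wrist"; returns a dict with "color" (400x640x3 uint8, red, green, blue), "mtx" (3x3 intrinsics, pixels), "position" and "rotation" of the camera in the world. Camera axes: x right, y down, z forward; pixel columns grow to the right and rows downward; lengths in mm; the calibration is good to about 2 mm. A picture is of the moment at which its call begins. There is no depth.
- env.sign_off(): hands the job in, once; it reports no verdict.
The state is a dict: "time_s": time; "joint_positions": joint angles; "dq": joint speeds; "joint_torque": joint torques, N m; "eef_pos": TCP position; "ee_rot": TCP orientation; "ft_force": force on the tool from outside, world axes, zero at the start; "ft_torque": the same for the moment, N m; "opening": finger opening in mm.
Only numpy, scipy, OpenCV 4.12 (cv2) and the standard library are available. Lean on these libraries where they do the work, as an engineer would, in place of code of your own. Each camera call takes 0.05 s, during which the arm holds its last target. There are 200 camera calls.

## Task

Park the measuring electrode: with a fingertip push the stand's swing arm round until the electrode, still raised, hangs over the round storage pot that stands on a square foot, then press the electrode's cap all the way down so that its tip stands inside the pot. Only push and press, gently, never grip or force the stand; leave the pot, beaker, bowl and the other things on the bench standing where they are, and finish with the hand clear.

Things in the scene. Friction and masses are not known exactly. Their poses are not given: they have to be found in the camera images.
- stand: Fixed electrode stand: dark round base, 110 mm across, 14 mm high, with an upright post 20 mm thick. Origin: centre of the base's underside, on the post's axis, about which the arm turns. Its own -x is where the arm points at joint value 0. Fingers pressing on the stand, arm or electrode with more than 30 N count as gripping or forcing; 5 N is ample.
- pivot (a point): Point on the arm's turning axis at the arm's mid-height, 172 mm above the bench.
- swing (a joint): Angle of the grey swing arm about the post, rad, positive anticlockwise from above, 0 when it points along the stand's own -x; range -1.4 to 1.4. The hinge has friction (0.08 N m, under 1 N at 105 mm from the axis): the arm stays where it is left. It starts between two of the vessels.
- swing_mid (a point): Middle of the level swing arm, on its centre line 90 mm from the turning axis. The arm is a bar 18 mm wide, 164 to 180 mm above the bench, from a round hub on the post (38 mm across, top at 187 mm) to a round end (32 mm across, 162 to 182 mm high) that carries the electrode 180 mm from the axis.
- electrode (a joint): How far the electrode has been pressed down through the end of the arm, in m: 0 fully raised, 0.06 at its lower stop. It starts at 0 to 8 mm, takes about 3 N to press, and stays where it is left.
- electrode_tip (a point): Lower tip of the electrode, an upright glass rod 12 mm thick, 180 mm from the post's axis. Raised it is 110 mm above the bench and passes over all vessels; fully pressed it is 50 mm above the bench.
- cap_top (a point): Centre of the flat top of the electrode's round black cap (32 mm across, 12 mm thick; below it a 16 mm neck, 15 mm high). Straight above the tip by 142 mm: 252 mm above the bench when raised, 192 mm when fully pressed.
- pot: The storage pot: loose white plastic pot 78 mm high, a round tube 60 mm across outside and 50 mm inside, on a square foot 80 by 80 by 8 mm. Origin: centre of its underside. It stands within 8 mm of the circle that the electrode sweeps, at about -0.75, 0 or +0.75 rad of arm angle; beaker and bowl stand at the other two.
- pot_mouth (a point): Centre of the pot's open mouth, at rim height, 78 mm above the bench.
- beaker: Loose white plastic beaker, 72 mm across and 88 mm high, no foot; to be left alone. Origin: centre of its underside.
- bowl: Loose white plastic bowl, 100 mm across the rim and 45 mm high; to be left alone. Origin: centre of its underside.
- tipbox: Loose grey box of pipette tips, 120 by 85 mm, 59 mm high; to be left alone. Origin: centre of its underside.
- pipette: Loose pipette lying on the bench, about 240 mm long, 30 mm high; to be left alone. Origin: on the bench under its middle; its x axis runs along it towards the plunger.
- bottle: Loose capped white bottle, 64 mm across, 150 mm high; to be left alone. Origin: centre of its underside.
There are look-alikes about, which are no part of the job. What is shaped like the pot but red or yellow is not meant.

How it is judged:
By the outcome, as a careful person would: the job done as asked, in the order asked, and still so for the second after the job is handed in, with the robot touching nothing.
It also fails if it takes over 64 s, if anything falls off the work surface, if the arm or the gripper's body presses on something with over 40 N, if the wrist force passes 120 N, or if a joint passes its speed limit or range.

## Working session

There is one attempt and no reset: what is moved stays moved. The work goes in short steps, Python scripts to look and compute and a tool call to move; the robot and the scene stay as the last step left them, time stands still between calls to the robot, and variables do not carry over. Pictures are saved under pics/ and viewed, about 8 in all and at most 12, crops included, and the job is handed in when it is done.

Besides the shell and the picture viewer there is one more tool, called after "Request:" as name([rows], argument=value, ...), one row to a line, values as JSON. apply_moves: Moves the arm, as the interface text tells. Its arguments: {"type":"object","properties":{"increments":{"type":"array","items":{"type":"object","properties":{"jaw":{"type":"number"},"tx":{"type":"number"},"ty":{"type":"number"},"tz":{"type":"number"},"turn":{"type":"number"}}}}},"required":["increments"]}

```bash
mkdir -p pics; ls; cat > h.py <<'E'
from station import env
import numpy as np, cv2, json
def snap(n,f):
    im=env.get_image(n); cv2.imwrite(f'pics/{f}.png',im['color'][:,:,::-1])
    np.savez(f'pics/{f}.npz',K=im['mtx'],p=im['position'],R=im['rotation']); return im
def ray(f,u,v):
    d=np.load(f'pics/{f}.npz'); r=np.array(d['R'])
    if r.size==4:
        from scipy.spatial.transform import Rotation as Ro
        r=Ro.from_quat(np.roll(r,-1)).as_matrix()
    w=r@np.linalg.solve(d['K'],[u,v,1.]); return d['p'],w/np.linalg.norm(w)
def atz(f,u,v,z):
    p,w=ray(f,u,v); return (p+w*(z-p[2])/w[2]).round(1)
def tri(*a):
    A=np.zeros((3,3));b=np.zeros(3)
    for f,u,v in a:
        p,w=ray(f,u,v);P=np.eye(3)-np.outer(w,w);A+=P;b+=P@p
    return np.linalg.solve(A,b).round(1)
E
python3 - <<'E'
from h import *
for n in('top','side','wrist'):
    im=snap(n,n+'0'); print(n,im['position'],np.shape(im['rotation']))
s=env.get_state(); print(s['time_s'],s['eef_pos'],s['ee_rot'],s['opening'],s['ft_force'],env.tcp_to_tips)
a=[cv2.imread(f'pics/{n}0.png') for n in('top','side')]
E
```

```text
pics
top [ 369.95722316    7.92209844 1455.74348248] (4,)
side [ 414.16728421  989.23960823 1188.11757864] (4,)
wrist [ 246.8665794  -632.95685162  373.26729911] (4,)
0.15 [ 168.77136899 -653.22071363  303.12457018] [ 0.55936067 -0.55874865  0.43338215 -0.43254537] 85.15983575016965 [-0.18017291 -1.05303629 -0.51970711] 72.6
```

View pics/top0.png

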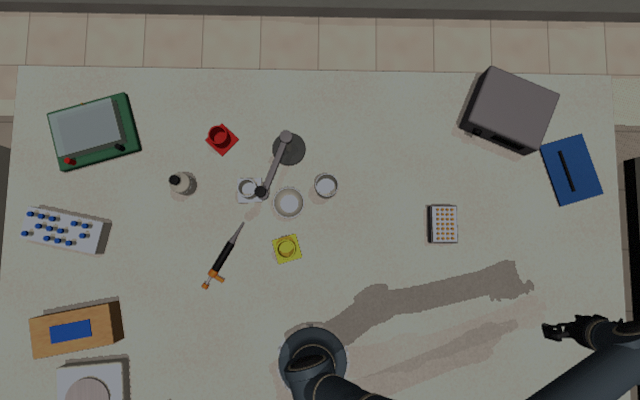

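View pics/side0.png

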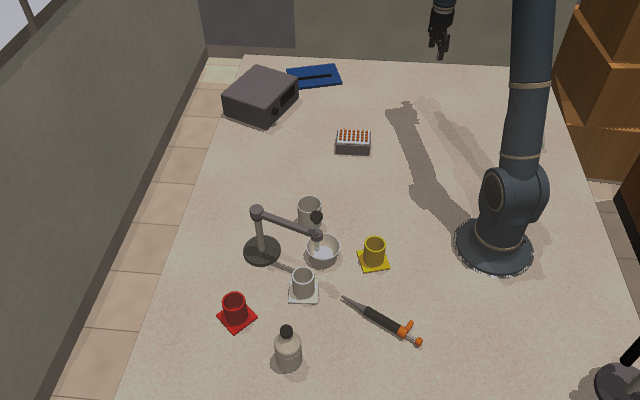

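The top view shows the stand base at (289,149) and the arm end/cap at (261,193). There are three pot-like things: white on a square foot at top (250,188) / side (303,285), red at top (222,138), yellow at top (287,248). White on the square foot is the one meant. The bowl is at (289,203) and the beaker at (326,186). I'll confirm in an enlarged crop of both views.

```bash
python3 - <<'E'
import cv2,numpy as np
t=cv2.imread('pics/top0.png')[115:225,210:350]; s=cv2.imread('pics/side0.png')[190:310,235:355]
t=cv2.resize(t,None,fx=3,fy=3,interpolation=3); t=cv2.resize(cv2.imread('pics/top0.png')[120:220,220:345],(500,400),interpolation=3)
s=cv2.resize(s,(400,400),interpolation=3)
# top crop: x4 origin (220,120); side crop: x3.333 origin (235,190)
cv2.imwrite('pics/crop0.png',np.hstack([t[:, :400],s]))
E
```

```text
(no output)
```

View pics/crop0.png

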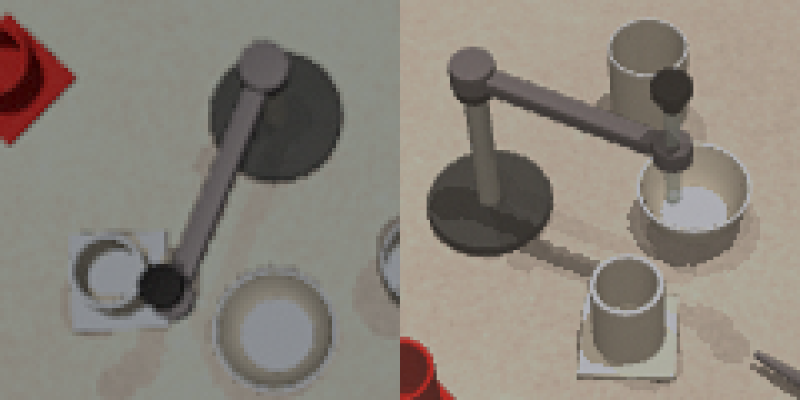

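The crop shows the white pot on its square white foot: mouth at crop (110,275), and side crop (627,285). The electrode hangs between the pot and the bowl, with its cap at (163,286). The red pot is at the edge. Next I'll triangulate.

```bash
python3 - <<'E'
from h import *
T=lambda u,v:('top0',220+u/4,120+v/4); S=lambda u,v:('side0',235+(u-400)/3.333,190+v/3.333)
print('hub',tri(T(264,66),S(473,62)),atz(*T(264,66),187),atz(*S(473,62),187))
print('base',tri(T(276,116),S(490,200)),atz(*T(276,116),14),atz(*S(490,200),14))
print('cap',tri(T(163,286),S(672,88)),atz(*T(163,286),250))
print('mouth',tri(T(110,275),S(627,285)),atz(*T(110,275),78),atz(*S(627,285),78))
print('foot',atz(*T(119,282),8)); print('bowl',atz(*T(276,332),45)); print('beaker',atz('top0',325.5,183,88))
print('bottle',atz('top0',177,180,150)); print(env.get_state()['joint_positions'])
from scipy.spatial.transform import Rotation as Ro
print(Ro.from_quat(np.roll(env.get_state()['ee_rot'],-1)).as_matrix().round(2))
E
```

```text
hub [673.9  85.6 185.9] [673.6  85.6 187. ] [673.6  86.6 187. ]
base [675.1  85.9   7.2] [673.5  85.5  14. ] [673.8  91.1  14. ]
cap [506.8 147.8 241.6] [506.  146.8 250. ]
mouth [535.9 208.8  70.9] [533.3 207.7  78. ] [536.9 213.6  78. ]
foot [536.  210.4   8. ]
bowl [493.8  80.5  45. ]
beaker [553.3 -32.7  88. ]
bottle [547.7 404.2 150. ]
[ 1.28910168  0.46924318 -0.04860955  1.53338803  0.02410159  1.14101303
 -0.08227833]
[[ 0.25 -0.    0.97]
 [-0.97  0.    0.25]
 [-0.   -1.   -0.  ]]
```

Geometry: the post axis is at about (674,86) and the arm points at 160°, while the pot lies at 138° and 185 mm radius. So I push the bar clockwise about 22° from its -y side. Swinging over now with the fingers shut and the tool turned about 44°.

Request:
apply_moves([
  {"jaw": -1, "tx": 33, "ty": 23.5, "tz": 0, "turn": 2},
  {"jaw": -1, "tx": 33, "ty": 23.5, "tz": 0, "turn": 2},
  {"jaw": -1, "tx": 33, "ty": 23.5, "tz": 0, "turn": 2},
  {"jaw": -1, "tx": 33, "ty": 23.5, "tz": 0, "turn": 2},
  {"jaw": -1, "tx": 33, "ty": 23.5, "tz": 0, "turn": 2},
])

```text
time_s: 0.57
eef_pos: [335.0, -534.6, 303.7]
ee_rot: [0.595, -0.595, 0.382, -0.382]
ft_force: [0.1, 0.5, -0.4]
opening: 25.7
```

Request:
apply_moves([
  {"jaw": -1, "tx": 33, "ty": 23.5, "tz": 0, "turn": 2},
  {"jaw": -1, "tx": 33, "ty": 23.5, "tz": 0, "turn": 2},
  {"jaw": -1, "tx": 33, "ty": 23.5, "tz": 0, "turn": 2},
  {"jaw": -1, "tx": 33, "ty": 23.5, "tz": 0, "turn": 2},
  {"jaw": -1, "tx": 33, "ty": 23.5, "tz": 0, "turn": 2},
])

```text
time_s: 0.98
eef_pos: [500.0, -417.2, 303.8]
ee_rot: [-0.626, 0.626, -0.329, 0.329]
ft_force: [0.1, -1.1, 0.0]
opening: 0.0
```

Request:
apply_moves([
  {"jaw": -1, "tx": 17, "ty": 37, "tz": 0, "turn": 2},
  {"jaw": -1, "tx": 17, "ty": 37, "tz": 0, "turn": 2},
  {"jaw": -1, "tx": 17, "ty": 37, "tz": 0, "turn": 2},
  {"jaw": -1, "tx": 17, "ty": 37, "tz": 0, "turn": 2},
  {"jaw": -1, "tx": 17, "ty": 37, "tz": 0, "turn": 2},
])

```text
time_s: 1.4
eef_pos: [584.2, -231.7, 303.7]
ee_rot: [-0.652, 0.652, -0.273, 0.273]
ft_force: [0.3, -0.3, 0.7]
opening: -0.2
```

Request:
apply_moves([
  {"jaw": -1, "tx": -3, "ty": 38, "tz": 0, "turn": 2},
  {"jaw": -1, "tx": -3, "ty": 38, "tz": 0, "turn": 2},
  {"jaw": -1, "tx": -3, "ty": 38, "tz": 0, "turn": 2},
  {"jaw": -1, "tx": -3, "ty": 38, "tz": 0, "turn": 2},
  {"jaw": -1, "tx": -3, "ty": 38, "tz": 0, "turn": 2},
])

```text
time_s: 1.82
eef_pos: [568.3, -41.8, 303.8]
ee_rot: [-0.674, 0.674, -0.215, 0.215]
ft_force: [0.2, 0.0, -0.1]
opening: -0.2
```

```bash
python3 - <<'E'
from h import *
snap('wrist','w1'); s=env.get_state(); print(s['eef_pos'],s['ee_rot'],s['joint_positions'])
print(np.load('pics/w1.npz')['p'])
E
```

```text
[567.46594385 -31.62555959 304.28054151] [ 0.67712997 -0.67291467  0.2113352  -0.20980535] [ 0.33890468  0.3309343  -0.44777967  1.77146195  0.15344803  1.07449979
 -0.76572047]
[614.83260496  24.32280534 374.03496664]
```

View pics/w1.png

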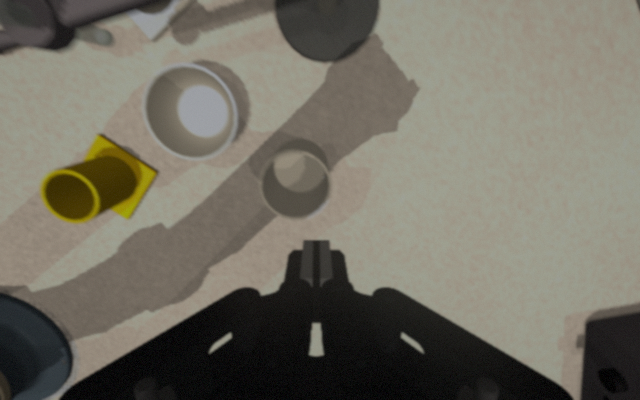

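The wrist view has the beaker at (295,180), the bowl at (190,112) and the swing arm at top left (30,15), with the shut fingers clear of everything. Descending on the -y side of the bar.

Request:
apply_moves([
  {"jaw": -1, "tx": 0, "ty": 30, "tz": -10},
  {"jaw": -1, "tx": 0, "ty": 30, "tz": -20},
  {"jaw": -1, "tx": 0, "ty": 25, "tz": -25},
  {"jaw": -1, "tx": 0, "ty": 5, "tz": -21, "turn": 4},
  {"jaw": -1},
])

```text
$.increments[0]: bad value
```

```bash
python3 - <<'E'
from h import *
s=env.get_state(); print(s['eef_pos'],s['ft_force'])
im=snap('side','s1'); cv2.imwrite('pics/s1c.png',cv2.resize(im['color'][100:320,180:400,::-1],(600,600),interpolation=3))
E
```

```text
[567.46594385 -31.62555959 304.28054151] [-0.96643702  6.70669497  0.3705567 ]
```

View pics/s1c.png

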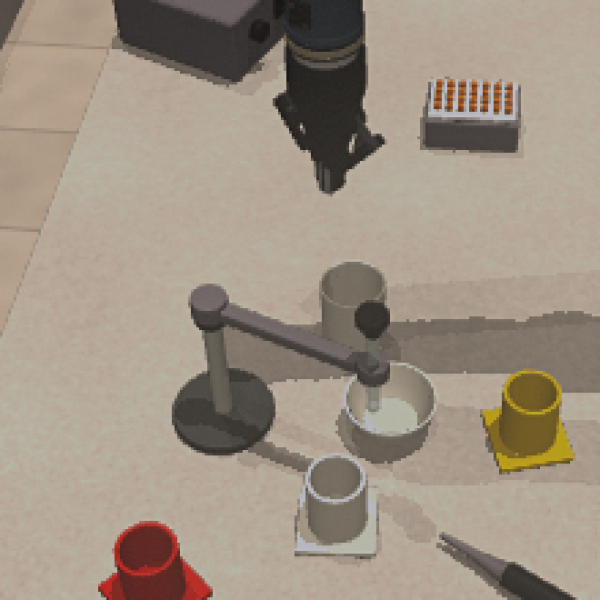

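The call was refused because every key is needed. The side view shows the hand high and clear, with nothing disturbed. Repeating it with all keys.

Request:
apply_moves([
  {"jaw": -1, "tx": 0, "ty": 30, "tz": -10, "turn": 0},
  {"jaw": -1, "tx": 0, "ty": 30, "tz": -20, "turn": 0},
  {"jaw": -1, "tx": 0, "ty": 25, "tz": -25, "turn": 2},
  {"jaw": -1, "tx": 0, "ty": 5, "tz": -21, "turn": 2},
  {"jaw": -1, "tx": 0, "ty": 0, "tz": 0, "turn": 0},
])

```text
time_s: 2.33
eef_pos: [566.2, 48.2, 223.8]
ee_rot: [-0.68, 0.682, -0.193, 0.188]
ft_force: [-1.3, -0.7, -0.6]
opening: 0.0
```

Request:
apply_moves([
  {"jaw": -1, "tx": 0, "ty": 0, "tz": 0, "turn": 0},
  {"jaw": -1, "tx": 0, "ty": 0, "tz": 0, "turn": 0},
])

```text
time_s: 2.5
eef_pos: [569.7, 45.0, 228.8]
ee_rot: [-0.68, 0.68, -0.192, 0.194]
ft_force: [0.6, -0.4, -0.2]
opening: -0.3
```

Request:
apply_moves([
  {"jaw": -1, "tx": 4, "ty": 10, "tz": 0, "turn": 0},
  {"jaw": -1, "tx": 4, "ty": 10, "tz": 0, "turn": 0},
  {"jaw": -1, "tx": 4, "ty": 10, "tz": 0, "turn": 0},
  {"jaw": -1, "tx": 3, "ty": 8, "tz": 0, "turn": 0},
  {"jaw": -1, "tx": 2, "ty": 5, "tz": 0, "turn": 0},
])

```text
time_s: 2.92
eef_pos: [586.4, 91.6, 228.5]
ee_rot: [0.681, -0.68, 0.191, -0.192]
ft_force: [0.3, -0.2, 0.4]
opening: -0.0
```

Request:
apply_moves([
  {"jaw": -1, "tx": 1, "ty": 3, "tz": 0, "turn": 0},
  {"jaw": -1, "tx": 1, "ty": 3, "tz": 0, "turn": 0},
  {"jaw": -1, "tx": 1, "ty": 4, "tz": 0, "turn": -1},
  {"jaw": -1, "tx": 1, "ty": 4, "tz": 0, "turn": -1},
  {"jaw": -1, "tx": 0, "ty": 4, "tz": 0, "turn": -1},
])

```text
time_s: 3.33
eef_pos: [590.1, 107.0, 227.8]
ee_rot: [-0.675, 0.675, -0.211, 0.211]
ft_force: [-0.8, -1.6, 0.3]
opening: 0.2
```

Request:
apply_moves([
  {"jaw": -1, "tx": 0, "ty": 4, "tz": 0, "turn": -1},
  {"jaw": -1, "tx": 0, "ty": 4, "tz": 0, "turn": -1},
  {"jaw": -1, "tx": 0, "ty": 4, "tz": 0, "turn": -1},
  {"jaw": -1, "tx": 0, "ty": 3, "tz": 0, "turn": -1},
  {"jaw": -1, "tx": 0, "ty": 0, "tz": 0, "turn": 0},
])

```text
time_s: 3.75
eef_pos: [589.7, 123.8, 228.0]
ee_rot: [0.668, -0.667, 0.233, -0.233]
ft_force: [-0.5, -0.4, -0.3]
opening: 0.3
```

```bash
python3 - <<'E'
from h import *
s=env.get_state(); print(s['eef_pos'],s['ft_force'])
a=snap('top','t2')['color'];b=snap('side','s2')['color']
cv2.imwrite('pics/c2.png',np.hstack([cv2.resize(a[120:220,220:320],(400,400),interpolation=3),cv2.resize(b[190:310,235:355],(400,400),interpolation=3)])[:,:,::-1])
E
```

```text
[589.70286192 123.77220068 228.03200566] [-0.50079208 -0.43463454 -0.2570857 ]
```

View pics/c2.png

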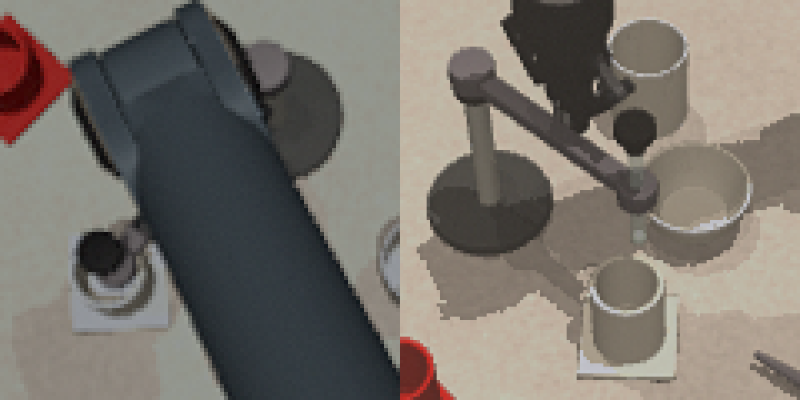

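The top crop shows the cap at (102,253) close to over the pot, which hasn't moved. In the side crop the cap is at (635,130) and the tip at (640,240). Contact is light. Computing the remaining angle.

```bash
python3 - <<'E'
from h import *
T=lambda u,v:('top0',220+u/4,120+v/4); S=lambda u,v:('side0',235+(u-400)/3.333,190+v/3.333)
H=np.array([673.7,86])
for n,p in(('cap',tri(T(102,253),S(635,127))),('capz',atz(*T(102,253),248)),('tip',atz(*S(640,243),106)),('pot',np.array([536,209.5]))):
    d=p[:2]-H; print(n,p,np.hypot(*d),np.degrees(np.arctan2(d[1],d[0])))
E
```

```text
cap [529.1 189.7 243. ] 177.9405799698315 144.35377215785977
capz [528.1 188.9 248. ] 178.29125048638815 144.74997546196167
tip [528.4 192.4 106. ] 180.09178215565535 143.78550083151936
pot [536.  209.5] 184.96902443382245 138.11179156554581
```

Request:
apply_moves([
  {"jaw": -1, "tx": 1, "ty": 3, "tz": 0, "turn": -1},
  {"jaw": -1, "tx": 1, "ty": 3, "tz": 0, "turn": -1},
  {"jaw": -1, "tx": 1, "ty": 2, "tz": 0, "turn": -1},
  {"jaw": -1, "tx": 1, "ty": 2, "tz": 0, "turn": 0},
  {"jaw": -1, "tx": 0, "ty": 0, "tz": 0, "turn": 0},
])

```text
time_s: 4.27
eef_pos: [594.1, 133.2, 228.0]
ee_rot: [0.662, -0.661, 0.25, -0.251]
ft_force: [-0.2, -0.3, 0.2]
opening: -0.1
```

Request:
apply_moves([
  {"jaw": -1, "tx": 0, "ty": 0, "tz": 0, "turn": 0},
  {"jaw": -1, "tx": -5, "ty": -7, "tz": 0, "turn": 0},
  {"jaw": -1, "tx": -12, "ty": -15, "tz": 0, "turn": 0},
  {"jaw": -1, "tx": -15, "ty": -20, "tz": 25, "turn": 0},
  {"jaw": -1, "tx": 0, "ty": 0, "tz": 40, "turn": 0},
])

```text
time_s: 4.68
eef_pos: [557.1, 85.0, 288.7]
ee_rot: [-0.657, 0.664, -0.256, 0.248]
ft_force: [0.8, -0.9, -0.1]
opening: -0.2
```

Request:
apply_moves([
  {"jaw": -1, "tx": 0, "ty": 0, "tz": 40, "turn": 0},
  {"jaw": -1, "tx": 0, "ty": -30, "tz": 20, "turn": 0},
  {"jaw": -1, "tx": 0, "ty": -35, "tz": 0, "turn": 0},
  {"jaw": -1, "tx": 0, "ty": -35, "tz": 0, "turn": 0},
  {"jaw": -1, "tx": 0, "ty": 0, "tz": 0, "turn": 0},
])

```text
time_s: 5.1
eef_pos: [561.5, -18.8, 353.2]
ee_rot: [-0.658, 0.661, -0.254, 0.256]
ft_force: [0.1, -1.5, -0.5]
opening: 0.1
```

```bash
python3 - <<'E'
from h import *
s=env.get_state(); print(s['eef_pos'],s['ft_force'])
a=snap('top','t3')['color'];b=snap('side','s3')['color']
cv2.imwrite('pics/c3.png',np.hstack([cv2.resize(a[120:220,220:320],(400,400),interpolation=3),cv2.resize(b[190:310,235:355],(400,400),interpolation=3)])[:,:,::-1])
E
```

```text
[561.49710108 -18.84308321 353.21499514] [ 0.1340129  -1.51551312 -0.53900691]
```

View pics/c3.png

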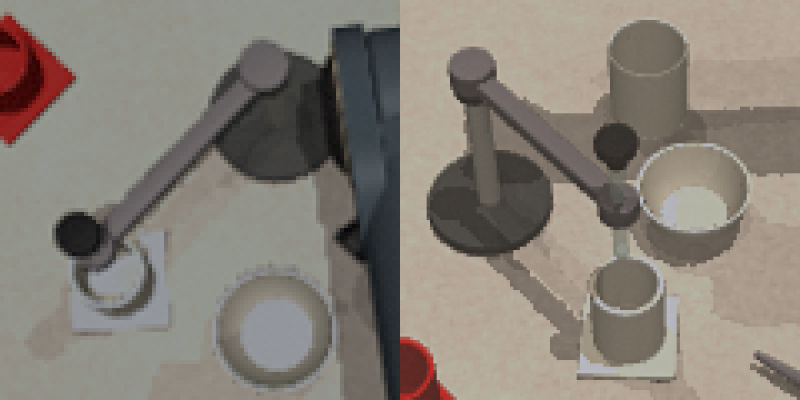

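The hand is clear. The cap is at top crop (80,234) and side crop (615,143), with the arm end at (619,204). Pot, bowl and beaker are unmoved.

```bash
python3 - <<'E'
from h import *
T=lambda u,v:('top0',220+u/4,120+v/4); S=lambda u,v:('side0',235+(u-400)/3.333,190+v/3.333)
H=np.array([673.7,86])
for n,p in(('cap',tri(T(80,234),S(615,143))),('capz',atz(*T(80,234),247)),('capzS',atz(*S(615,140),247)),('end',tri(T(97,252),S(619,202))),('mouth',tri(T(113,277),S(627,285)))):
    d=p[:2]-H; print(n,p,np.hypot(*d),np.degrees(np.arctan2(d[1],d[0])))
# silhouettes of pot mouth: rim ellipse centre from known z
print(atz(*T(113,277),78),atz(*T(119,281),8))
E
```

```text
cap [542.  205.2 241.9] 177.63313317058845 137.85215451524573
capz [541.  204.4 247. ] 177.84220533945256 138.2594408868604
capzS [541.9 206.6 247. ] 178.64937727291417 137.5407766985774
end [540.2 204.1 171.2] 178.24101660392313 138.50260562245634
mouth [535.5 206.8  68. ] 183.55347994521927 138.84343921236365
[531.8 205.4  78. ] [536.9 210.5   8. ]
```

The electrode sits at about (541,205) and the pot centre at about (535,208), roughly 6 mm apart with 19 mm available. Now over the cap with tips at about 280.

Request:
apply_moves([
  {"jaw": -1, "tx": -4, "ty": 40, "tz": 0, "turn": 0},
  {"jaw": -1, "tx": -4, "ty": 40, "tz": 0, "turn": 0},
  {"jaw": -1, "tx": -4, "ty": 40, "tz": 0, "turn": 0},
  {"jaw": -1, "tx": -4, "ty": 40, "tz": 0, "turn": 0},
  {"jaw": -1, "tx": -4, "ty": 38, "tz": 0, "turn": 0},
])

```text
time_s: 5.62
eef_pos: [540.3, 192.1, 353.0]
ee_rot: [0.662, -0.661, 0.25, -0.249]
ft_force: [0.8, -0.7, 0.1]
opening: -0.1
```

Request:
apply_moves([
  {"jaw": -1, "tx": -1, "ty": 25, "tz": 0, "turn": 0},
  {"jaw": -1, "tx": 0, "ty": 5, "tz": 0, "turn": 0},
  {"jaw": -1, "tx": 0, "ty": 0, "tz": 0, "turn": 0},
  {"jaw": -1, "tx": 0, "ty": 0, "tz": 0, "turn": 0},
  {"jaw": -1, "tx": 0, "ty": 0, "tz": 0, "turn": 0},
])

```text
time_s: 6.03
eef_pos: [541.2, 216.9, 352.7]
ee_rot: [-0.661, 0.661, -0.251, 0.251]
ft_force: [0.4, -0.5, 0.3]
opening: 0.2
```

Request:
apply_moves([
  {"jaw": -1, "tx": 0, "ty": -11.5, "tz": 0, "turn": 0},
  {"jaw": -1, "tx": 0, "ty": 0, "tz": -8, "turn": 0},
  {"jaw": -1, "tx": 0, "ty": 0, "tz": -8, "turn": 0},
  {"jaw": -1, "tx": 0, "ty": 0, "tz": -6, "turn": 0},
  {"jaw": -1, "tx": 0, "ty": 0, "tz": 0, "turn": 0},
])

```text
time_s: 6.45
eef_pos: [540.2, 206.1, 328.8]
ee_rot: [-0.66, 0.662, -0.252, 0.25]
ft_force: [-0.5, -0.1, 0.4]
opening: -0.0
```

```bash
python3 - <<'E'
from h import *
s=env.get_state(); print(s['eef_pos'],s['ft_force'])
a=snap('wrist','w4')['color'];b=snap('side','s4')['color']
cv2.imwrite('pics/c4.png',np.hstack([cv2.resize(a[200:400,220:420],(400,400),interpolation=3),cv2.resize(b[170:290,235:355],(400,400),interpolation=3)])[:,:,::-1])
E
```

```text
[540.18271817 206.05861049 328.79016426] [-0.47189455 -0.10760317  0.42489979]
```

View pics/c4.png

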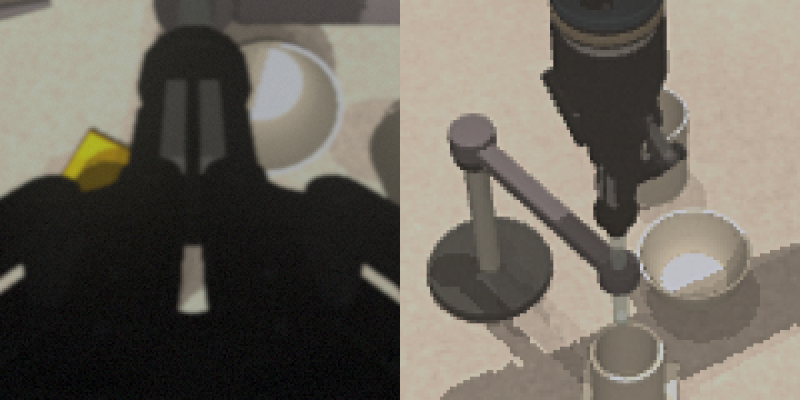

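The fingertips stand centred over the cap: wrist crop fingers at (193,120) and cap at (195,85), side crop cap at (615,210). Pressing down.

Request:
apply_moves([
  {"jaw": -1, "tx": 0, "ty": 0, "tz": -5, "turn": 0},
  {"jaw": -1, "tx": 0, "ty": 0, "tz": -5, "turn": 0},
  {"jaw": -1, "tx": 0, "ty": 0, "tz": -5, "turn": 0},
  {"jaw": -1, "tx": 0, "ty": 0, "tz": -5, "turn": 0},
  {"jaw": -1, "tx": 0, "ty": 0, "tz": -3, "turn": 0},
])

```text
time_s: 6.97
eef_pos: [541.0, 207.1, 307.5]
ee_rot: [0.661, -0.661, 0.25, -0.251]
ft_force: [0.4, 0.2, 2.4]
opening: 0.1
```

Request:
apply_moves([
  {"jaw": -1, "tx": 0, "ty": 0, "tz": -5, "turn": 0},
  {"jaw": -1, "tx": 0, "ty": 0, "tz": -5, "turn": 0},
  {"jaw": -1, "tx": 0, "ty": 0, "tz": -5, "turn": 0},
  {"jaw": -1, "tx": 0, "ty": 0, "tz": -5, "turn": 0},
  {"jaw": -1, "tx": 0, "ty": 0, "tz": -3, "turn": 0},
])

```text
time_s: 7.38
eef_pos: [540.7, 206.9, 284.1]
ee_rot: [-0.661, 0.661, -0.251, 0.25]
ft_force: [0.1, 0.4, 2.8]
opening: 0.1
```

Steady at about 3 N, so the press is working. The stop is expected near TCP 265, so I'm slowing down.

Request:
apply_moves([
  {"jaw": -1, "tx": 0, "ty": 0, "tz": -4, "turn": 0},
  {"jaw": -1, "tx": 0, "ty": 0, "tz": -4, "turn": 0},
  {"jaw": -1, "tx": 0, "ty": 0, "tz": -3, "turn": 0},
  {"jaw": -1, "tx": 0, "ty": 0, "tz": -2, "turn": 0},
  {"jaw": -1, "tx": 0, "ty": 0, "tz": -1, "turn": 0},
])

```text
time_s: 7.8
eef_pos: [540.8, 206.9, 270.5]
ee_rot: [-0.661, 0.661, -0.251, 0.25]
ft_force: [-0.4, 0.8, 1.2]
opening: -0.4
```

Request:
apply_moves([
  {"jaw": -1, "tx": 0, "ty": 0, "tz": -1, "turn": 0},
  {"jaw": -1, "tx": 0, "ty": 0, "tz": -1, "turn": 0},
])

```text
time_s: 7.97
eef_pos: [540.8, 206.9, 268.9]
ee_rot: [-0.661, 0.661, -0.251, 0.251]
ft_force: [-0.5, 1.1, 2.2]
opening: -0.0
```

Request:
apply_moves([
  {"jaw": -1, "tx": 0, "ty": 0, "tz": -1, "turn": 0},
  {"jaw": -1, "tx": 0, "ty": 0, "tz": 0, "turn": 0},
])

```text
time_s: 8.13
eef_pos: [540.8, 206.9, 267.7]
ee_rot: [-0.661, 0.661, -0.251, 0.251]
ft_force: [-0.1, 0.2, 0.9]
opening: -0.1
```

Request:
apply_moves([
  {"jaw": -1, "tx": 0, "ty": 0, "tz": -1, "turn": 0},
  {"jaw": -1, "tx": 0, "ty": 0, "tz": -1, "turn": 0},
])

```text
time_s: 8.3
eef_pos: [540.8, 207.0, 266.0]
ee_rot: [0.661, -0.661, 0.251, -0.251]
ft_force: [-0.4, 0.2, 2.2]
opening: -0.1
```

Request:
apply_moves([
  {"jaw": -1, "tx": 0, "ty": 0, "tz": -0.7, "turn": 0},
  {"jaw": -1, "tx": 0, "ty": 0, "tz": 0, "turn": 0},
])

```text
time_s: 8.47
eef_pos: [540.8, 207.0, 265.1]
ee_rot: [0.661, -0.661, 0.251, -0.251]
ft_force: [-0.7, 0.9, 0.6]
opening: -0.0
```

Request:
apply_moves([
  {"jaw": -1, "tx": 0, "ty": 0, "tz": -0.5, "turn": 0},
  {"jaw": -1, "tx": 0, "ty": 0, "tz": 0, "turn": 0},
])

```text
time_s: 8.63
eef_pos: [540.9, 207.0, 264.7]
ee_rot: [0.661, -0.661, 0.251, -0.251]
ft_force: [-1.1, -0.2, 1.1]
opening: -0.0
```

Request:
apply_moves([
  {"jaw": -1, "tx": 0, "ty": 0, "tz": -0.5, "turn": 0},
  {"jaw": -1, "tx": 0, "ty": 0, "tz": 0, "turn": 0},
])

```text
time_s: 8.8
eef_pos: [541.0, 207.2, 264.6]
ee_rot: [0.661, -0.661, 0.25, -0.251]
ft_force: [-0.9, 0.3, 3.7]
opening: 0.3
```

Request:
apply_moves([
  {"jaw": -1, "tx": 0, "ty": 0, "tz": -0.5, "turn": 0},
  {"jaw": -1, "tx": 0, "ty": 0, "tz": 0, "turn": 0},
])

```text
time_s: 8.97
eef_pos: [541.2, 207.5, 264.6]
ee_rot: [0.662, -0.661, 0.25, -0.251]
ft_force: [-1.2, 0.4, 7.2]
opening: 0.2
```

The stop is reached: z holds at 264.6 (tips at 192) while the force rises to 7 N. Lifting straight up, then clear.

Request:
apply_moves([
  {"jaw": -1, "tx": 0, "ty": 0, "tz": 3, "turn": 0},
  {"jaw": -1, "tx": 0, "ty": 0, "tz": 10, "turn": 0},
  {"jaw": -1, "tx": 0, "ty": 0, "tz": 30, "turn": 0},
  {"jaw": -1, "tx": 0, "ty": 0, "tz": 40, "turn": 0},
  {"jaw": -1, "tx": 0, "ty": -20, "tz": 20, "turn": 0},
])

```text
time_s: 9.38
eef_pos: [540.8, 191.4, 371.2]
ee_rot: [0.664, -0.66, 0.248, -0.249]
ft_force: [1.0, 1.1, 1.2]
opening: 0.4
```

Request:
apply_moves([
  {"jaw": -1, "tx": 3, "ty": -40, "tz": 0, "turn": 0},
  {"jaw": -1, "tx": 3, "ty": -40, "tz": 0, "turn": 0},
  {"jaw": -1, "tx": 3, "ty": -40, "tz": 0, "turn": 0},
  {"jaw": -1, "tx": 3, "ty": -40, "tz": 0, "turn": 0},
  {"jaw": -1, "tx": 3, "ty": -40, "tz": 0, "turn": 0},
])

```text
time_s: 9.8
eef_pos: [555.5, -15.2, 367.2]
ee_rot: [-0.661, 0.661, -0.25, 0.251]
ft_force: [1.6, 0.1, -0.2]
opening: -0.4
```

Request:
apply_moves([
  {"jaw": -1, "tx": 0, "ty": -30, "tz": 0, "turn": 0},
  {"jaw": -1, "tx": 0, "ty": -10, "tz": 0, "turn": 0},
  {"jaw": -1, "tx": 0, "ty": 0, "tz": 0, "turn": 0},
  {"jaw": -1, "tx": 0, "ty": 0, "tz": 0, "turn": 0},
  {"jaw": -1, "tx": 0, "ty": 0, "tz": 0, "turn": 0},
])

```text
time_s: 10.22
eef_pos: [555.9, -50.6, 366.9]
ee_rot: [0.662, -0.661, 0.25, -0.249]
ft_force: [0.8, 0.0, 0.3]
opening: -0.2
```

```bash
python3 - <<'E'
from h import *
s=env.get_state(); print(s['eef_pos'],s['ft_force'])
a=snap('top','t5')['color'];b=snap('side','s5')['color']
cv2.imwrite('pics/c5.png',np.hstack([cv2.resize(a[120:220,220:320],(400,400),interpolation=3),cv2.resize(b[190:310,235:355],(400,400),interpolation=3)])[:,:,::-1])
E
```

```text
[555.86844677 -50.59255568 366.94321024] [0.82357822 0.00335245 0.33980469]
```

View pics/c5.png

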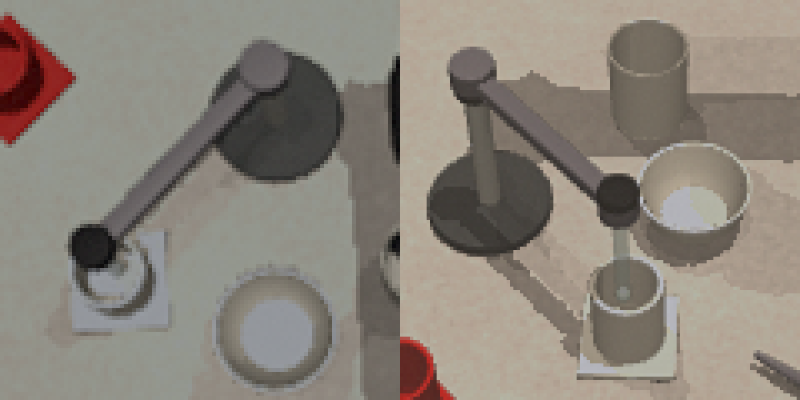

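The side crop shows the cap down on the arm end at (617,197) and the electrode's tip inside the pot at (623,293). The top crop shows the pot at (110,275), unmoved, with bowl and beaker in place and the hand clear. Handing in.

```bash
python3 -c "
from station import env; print(env.sign_off())"
```

```text
the job is handed in; nothing more can be done
None
```

The electrode is parked: it is pressed all the way down and its tip stands inside the white pot on the square foot. I handed the job in at about 10 s of the allowed 64 s.

- **Swing:** I pushed the arm about 22° clockwise with the shut fingertips, and the force readings after each step stayed under about 2 N. The raised electrode ended about 6 mm from the pot's centre, with about 19 mm of room.
- **Press:** The cap took about 3 N on the way down. It reached its stop with the fingertips at 192 mm, where the force rose to 7 N, the highest force I saw on the stand.
- **Last pictures:** The cap sits down on the arm's end and the tip is inside the pot. Pot, bowl and beaker look unmoved, and the hand is clear. I did not check the tip box, pipette and bottle closely at the end, but the hand never went near them.

**Disagreements:** The two camera views differed by a few millimetres on the pot's mouth, and their combined height came out 7–10 mm below the stated 78 mm. This was well within the room available. One move call was refused because a row left out some values; I repeated it with all of them.

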